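# Load the control board into the spring board vice and lock it

### The job

Put the green circuit board into the blue spring board vice, heat sink up: push one short end of the board into the groove of one sprung jaw, lower its other end past the opposite jaw and let go, so that the jaws centre the board and it lies level in both grooves, in the middle of the jaws' width. Then swing the vice's red-knobbed lock lever all the way over. Leave the blue screwdriver and the tweezers where they lie.

Things in the scene. Friction and masses are not known exactly. Their poses are not given: they have to be found in the camera images.
- board: loose green circuit board, 56 (x) x 120 (y) x 3 mm, 0.1-0.17 kg, flat on the bench. Origin: centre of underside, z up. Grip the finned heat sink in its middle: 26 (x) x 40 (y) mm, 3 to 33 mm above the underside. Parts within 25 mm of the middle along y stay below 6 mm, others below 15 mm; the last 11 mm at each short end are bare. Either end may go to either jaw.
- vice: blue spring vice, fixed; spot and angle vary. Origin: on the bench under the middle between the jaws; jaws move along y; lock lever on its -x side. Base plate 8 mm thick, x -41 to 41, y -98 to 98 mm, with a tongue 90 mm wide to x = -124 for the lever. Two black jaws with orange lips, 62 mm wide (x), |y| 50 to 72 mm when empty, top 44 mm above the bench; behind them end posts 28 mm high.
- nest (a point): midway between the jaws at ledge height, 30 mm above the vice's origin, axes as the vice: the seated board's origin belongs here, its y along the vice's y, either way round.
- jaw_l_groove (a point): middle of the groove's back at ledge height on the jaw at the vice's +y side (y = +56 mm when empty); moves with the jaw. Each groove runs along x, is 8 mm high and 6 mm deep, between a ledge 30 mm above the bench and a lip 6 mm thick (38 to 44 mm); ledge and lip edges are flush.
- jaw_r_groove (a point): same on the -y jaw (y = -56 mm). The jaws are coupled: pushing one out moves the other out equally, at most 14 mm each; springs (8 N at the start, 12 N at 14 mm) push both back in and centre the board. With one board end home in a groove and that jaw pushed out 8 mm or more, the other end clears the far lip; enter tilted 8 to 20 degrees, that end high.
- lock (a joint): angle of the lock lever: 0 leaning 0.5 rad to the vice's -y side (free), 1.0 leaning 0.5 rad to its +y side (locked, end of travel). It starts within 0.15 of free, stays where it is left, and takes about 1 N at the knob.
- lock_tip (a point): centre of the red ball (radius 13 mm) on the lock lever. 10 mm rod, 60 mm from pivot to ball centre; pivot axle along the vice's x, at x = -95 mm, y = 0, 30 mm above the bench, on a grey block 50 (x) x 70 (y) mm; block and axle reach 43 mm above the bench.
- driver: small blue screwdriver, 12 x 148 x 12 mm, lying on the bench between the board and the vice; leave it. Origin: centre of its underside.
- tweezers: steel tweezers, 10 x 118 x 8 mm, lying on the bench between the board and the vice; leave them. Origin: centre of the underside.

How it is judged:
On the way, in this order (a step that is already met when the one before it is completed fails the run):
1. the board lies level in both grooves, centred, and the fingers have let go of it (y of board in the frame of nest between -0.004 and 0.004 m and x of board in the frame of nest between -0.012 and 0.012 m and z of board in the frame of nest between -0.003 and 0.002 m and angle between the y axis of board and the y axis of nest, either way round below 0.06 rad and angle between board's own z axis and vertical below 0.05 rad and contact force between the fingers and board below 0.2 N), for 0.3 s.
2. the lock lever is swung over (value of joint lock above 0.88 rad), for 0.2 s.
At the end, for the whole second after the job is handed in: Board level (0.05 rad) and at rest in both grooves, heat sink up: origin within 4 mm of the nest along the line of the jaws, 12 mm across it, -3 to +2 mm in height, length within 0.06 rad of that line; the lock lever past 0.88 of its 1.0 rad (y of board in the frame of nest between -0.004 and 0.004 m and x of board in the frame of nest between -0.012 and 0.012 m and z of board in the frame of nest between -0.003 and 0.002 m and angle between the y axis of board and the y axis of nest, either way round below 0.06 rad and angle between board's own z axis and vertical below 0.05 rad and linear speed of board below 0.01 m/s and value of joint lock above 0.88 rad); the robot touches nothing.
It fails at once if the screwdriver was moved by more than 25 mm (distance of driver from where it was at the start of the episode above 0.025 m).
It fails at once if the tweezers were moved by more than 25 mm (distance of tweezers from where it was at the start of the episode above 0.025 m).
It also fails if it takes over 48 s, if anything falls off the work surface, if the arm or the gripper's body presses on something with over 40 N, if the wrist force passes 120 N, or if a joint passes its speed limit or range.

### The arm

A 7-joint arm with a two-finger parallel gripper is mounted at the origin on a cart in front of the work surface, level with it; the furniture and walls round the work are solid. World frame = base frame: x ahead of the robot, y to its left, z up, the work surface at z = 0. Lengths are in m, angles in rad, forces in N, time in s.
With the tool pointing down it reaches from about 0.35 to 0.9 m from the base axis. Payload 19.9 kg.
Tool frame: the origin (TCP) lies between the finger pads; the fingertips stand 19 mm ahead of it and the grasp point (between the pads) is the TCP; z points along the fingers, y is the line along which they close (so a half turn about z gives the same grasp; the last joint's range is limited). The gripper opens to 94 mm and grips with 3 to 60 N. Pads are 16 mm wide; open, the fingers measure 119 mm over their backs; the gripper's body (75 mm by 177 mm) begins 78 mm behind the grasp point.
Start: joints at [-1.351, 0.417, -0.01, 1.614, 0.005, 1.111, -0.053], TCP at [0.162, 0.604, 0.224] pointing down, gripper open.
Joint ranges: [-2.81, 2.81], [-0.39, 2.02], [-1.27, 1.25], [0.06, 2.57], [-1.19, 4.33], [0.19, 2], [-2.82, 2.82]. Speed limits (rad/s): [1.89, 1.89, 2.39, 2.39, 3.01, 3.01, 3.01].

### API

Orientations are given as a 3x3 rotation matrix whose columns are the frame's x, y, z axes.
In Python, from rig import robot gives the robot as it stands. Calls block until the motion is done:
- robot.move_ptp(position, orientation): joint-space move of the TCP to a pose.
- robot.move_linear(position, velocity=0.15, frame=None, threshold=None): straight line of the TCP; frame=None keeps the orientation; velocity is the mean speed in m/s. With threshold (N) it stops when the force on the tool has changed by that much, and returns True; else False.
- robot.goto_joints(angles): joint-space move.
- robot.gripper_to(opening): finger opening in m; the grip force is fixed at half the most; returns when the fingers have stopped.
- robot.pause(seconds).
- robot.ik(position, orientation): joint angles nearest the present ones, or None.
- robot.get_state(): the state.
- robot.grab_frame(name): name is "side" or "top" or "wrist"; returns the picture (480x640x3 uint8, red, green, blue); there is no depth.
- robot.camera_info(name): a dict with "fx", "fy", "cx", "cy" (pixels), "rvec" (rotation vector, rad) and "tvec" (3), from world to camera coordinates, as OpenCV has them. Camera axes: x right, y down, z forward; pixel columns grow to the right and rows downward; lengths in m; the calibration is good to about 2 mm. A picture is of the moment at which its call begins: read the wrist's pose just before it. camera_info takes no time and is no camera call; for the wrist camera it gives the pose at the moment of the call.
A pose or a line that the arm cannot do raises robot.PlanningError and nothing moves.
- robot.sign_off(): hands the job in; it is judged then, once.
The state is a dict: "time": time; "qpos": joint angles; "joint_vel": joint speeds; "effort": joint torques, N m; "ee_pos": TCP position; "tool_rot": TCP orientation; "force": force on the tool from outside, world axes, zero at the start; "moment": the same for the moment, N m; "opening": finger opening in m; "grasp_force": force on a finger pad.
Only numpy, scipy, OpenCV 4.12 (cv2) and the standard library are available. Lean on these libraries where they do the work, as an engineer would, in place of code of your own. Each camera call takes 0.05 s, during which the arm holds its last target. There are 200 camera calls.

## Working session

There is one attempt and no reset: what is moved stays moved. The work goes in short steps, each a Python script; the robot and the scene stay as the last script left them, time stands still between calls to the robot, and variables do not carry over. Pictures are saved under pics/ and viewed, at most 10 in all, crops included, and the job is handed in when it is done.

```bash
ls; mkdir -p pics; python3 - <<'E'
from rig import robot
import cv2
for n in("top","side"):
    im=robot.grab_frame(n); cv2.imwrite(f"pics/{n}0.png",im[:,:,::-1]); c=robot.camera_info(n); print(n,c)
print(robot.get_state())
E
```

```text
pics
top {'fx': 484.1680341417451, 'fy': 484.1680341417451, 'cx': 316.0030956875215, 'cy': 233.00628337528843, 'rvec': array([ 2.14326309, -2.14029475,  0.1666633 ]), 'tvec': array([-0.00926146,  0.53175402,  0.85736444])}
side {'fx': 514.151002100398, 'fy': 514.151002100398, 'cx': 321.8039995166879, 'cy': 239.4280385457694, 'rvec': array([ 2.13036198, -0.18310791,  0.11462781]), 'tvec': array([-0.51280031,  0.12481001,  0.95585781])}
{'time': 0.1, 'qpos': array([-1.35051913,  0.41789789, -0.01030341,  1.61409699,  0.00468523,
        1.11070251, -0.05299712]), 'joint_vel': array([-0.00078623,  0.00026051, -0.00081057, -0.00259696,  0.00032956,
        0.00022927,  0.00216736]), 'effort': array([ 2.28312478e-03, -8.52587843e+01,  6.41229227e-01, -4.26703084e+01,
       -4.88198921e-02,  1.62870856e-02,  1.92854100e-05]), 'ee_pos': array([0.16167228, 0.60340385, 0.2239052 ]), 'tool_rot': array([[-9.65932768e-01,  2.58793051e-01, -2.10014688e-04],
       [ 2.58793127e-01,  9.65932189e-01, -1.06020466e-03],
       [-7.15136523e-05, -1.07843678e-03, -9.99999416e-01]]), 'force': array([0.25918191, 0.67202016, 0.20494437]), 'moment': array([-0.03413542, -0.02940992,  0.02049126]), 'grasp_force': 0.0, 'opening': 0.09426542843589887}
```

View pics/top0.png

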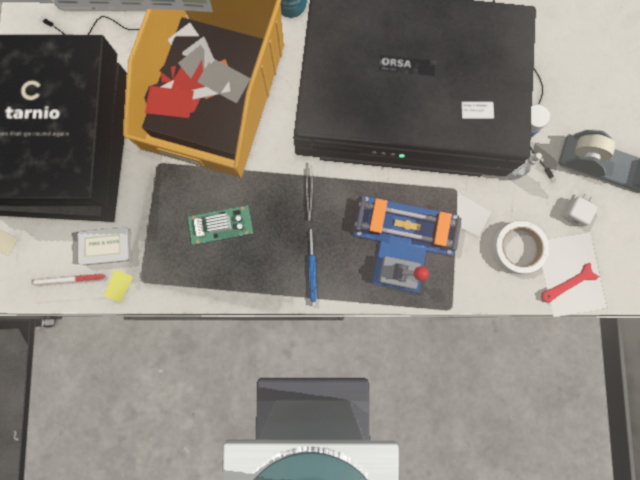

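View pics/side0.png

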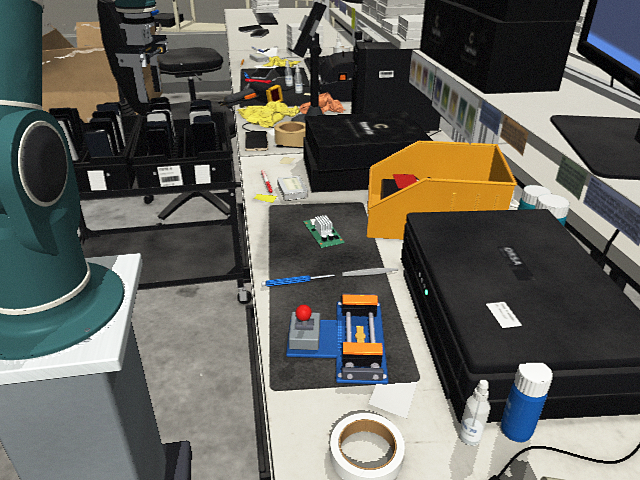

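The top view shows the board at about (220,224), the vice jaws at (379,217) and (443,228), and the red knob at (422,272), on the free side. The driver is at (312,270) and the tweezers at (309,192). The side view agrees. Next I'll measure them.

```bash
cat > h.py <<'E'
import numpy as np, cv2
from rig import robot
def ray(c,uv,z):
    R=cv2.Rodrigues(np.array(c["rvec"]))[0]; o=-R.T@c["tvec"]
    d=R.T@np.array([(uv[0]-c["cx"])/c["fx"],(uv[1]-c["cy"])/c["fy"],1.])
    return o+d*(z-o[2])/d[2]
def blobs(im,lo,hi,roi=None,amin=60):
    m=cv2.inRange(cv2.cvtColor(im,cv2.COLOR_RGB2HSV),np.array(lo),np.array(hi))
    if roi: k=np.zeros_like(m);k[roi[1]:roi[3],roi[0]:roi[2]]=255;m&=k
    m=cv2.morphologyEx(m,cv2.MORPH_CLOSE,np.ones((5,5)))
    cs=[c for c in cv2.findContours(m,cv2.RETR_EXTERNAL,cv2.CHAIN_APPROX_NONE)[0] if cv2.contourArea(c)>amin]
    return sorted(cs,key=cv2.contourArea,reverse=True)
def rect(c,cnt,z):
    "centre, sizes and long-axis angle of a contour cast on plane z"
    p=np.array([ray(c,q,z)[:2] for q in cnt[:,0].astype(float)],np.float32)
    b=cv2.boxPoints(cv2.minAreaRect(p*1000))/1000
    e=[b[1]-b[0],b[2]-b[1]]; e.sort(key=np.linalg.norm); l=e[1]
    if l[1]<0:l=-l
    return b.mean(0),[np.linalg.norm(x) for x in e],np.arctan2(l[1],l[0])
E
python3 - <<'E'
from h import *
im=cv2.cvtColor(cv2.imread("pics/top0.png"),cv2.COLOR_BGR2RGB); c=robot.camera_info("top")
f=lambda r:(r[0].round(4),np.round(r[1],4),round(float(r[2]),3))
for b in blobs(im,(60,80,40),(95,255,255),(150,180,290,270))[:2]: print("board",f(rect(c,b,.003)))
for b in blobs(im,(5,150,120),(22,255,255),(340,180,480,300))[:3]: print("orange",f(rect(c,b,.044)))
for b in blobs(im,(172,120,80),(180,255,255),(400,250,440,290),20)[:1]+blobs(im,(0,150,80),(4,255,255),(400,250,440,290),20)[:1]: print("red",f(rect(c,b,.083)))
for b in blobs(im,(100,120,60),(125,255,255),(290,200,330,310),20)[:2]: print("driver",f(rect(c,b,.006)))
E
```

```text
orange (array([ 0.5644, -0.1231], dtype=float32), array([0.0208, 0.0607], dtype=float32), 2.932)
orange (array([ 0.5395, -0.2415], dtype=float32), array([0.0192, 0.0597], dtype=float32), 2.929)
red (array([ 0.454 , -0.1936], dtype=float32), array([0.0175, 0.0194], dtype=float32), 3.111)
driver (array([ 0.4519, -0.0012], dtype=float32), array([0.0113, 0.0857], dtype=float32), 0.052)
```

```bash
python3 - <<'E'
from h import *
im=cv2.cvtColor(cv2.imread("pics/top0.png"),cv2.COLOR_BGR2RGB); c=robot.camera_info("top")
hsv=cv2.cvtColor(im,cv2.COLOR_RGB2HSV); print(hsv[232,192:252:5].tolist())
f=lambda r:(r[0].round(4),np.round(r[1],4),round(float(r[2]),3))
for b in blobs(im,(40,70,40),(100,255,255),(150,180,290,270))[:2]: print("board",f(rect(c,b,.003)),cv2.boundingRect(b))
cv2.imwrite("pics/crop.png",cv2.resize(im[190:260,170:270,::-1],None,fx=6,fy=6))
E
```

```text
[[72, 75, 130], [19, 12, 239], [20, 10, 230], [73, 74, 131], [65, 20, 140], [70, 52, 133], [72, 75, 133], [73, 81, 133], [72, 77, 133], [72, 77, 133], [73, 78, 144], [15, 89, 177]]
board (array([0.5535, 0.178 ], dtype=float32), array([0.0547, 0.1192], dtype=float32), 1.759) (188, 206, 65, 38)
```

View pics/crop.png

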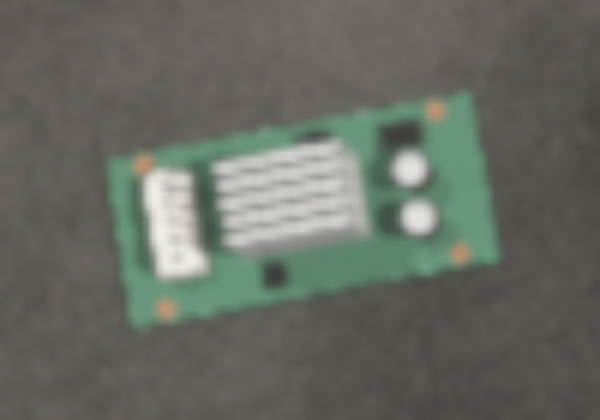

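```bash
cat >> h.py <<'E'
from scipy.spatial.transform import Rotation as Ro
V0=np.array([.5520,-.1823,0]); VY=-.207
B0=np.array([.5535,.178]); BY=1.759-np.pi/2
def tool(yaw,tilt=0):
    y=np.array([np.cos(yaw),np.sin(yaw),0]); z=np.array([0,0,-1.])
    return Ro.from_rotvec(y*tilt).as_matrix()@np.c_[np.cross(y,z),y,z]
def bpose(y,z,tilt,x=0,h=.027):
    "TCP for the board origin at (x,y,z) in the vice frame, tilted about vice x"
    Rv=Ro.from_euler("z",VY).as_matrix()
    p=V0+Rv@(np.array([x,y,z])+Ro.from_euler("x",tilt).as_matrix()@[0,0,h])
    return p,tool(VY,tilt)
def tip(yt,zt,tilt):
    "same with the low (-y) end's lower edge at (yt,zt)"
    return bpose(yt+.06*np.cos(tilt),zt+.06*np.sin(tilt),tilt)
E
python3 - <<'E'
from h import *
T=tool(BY)
print(robot.ik([*B0,.12],T)); print(robot.ik(*tip(-.044,.09,.21)),robot.ik(*tip(-.066,.032,.21)),robot.ik(*bpose(-.0065,.032,0)))
robot.move_ptp([*B0,.10],T)
robot.move_linear([*B0,.027],.1)
robot.gripper_to(.015); s=robot.get_state(); print(s["time"],s["ee_pos"],s["opening"],s["grasp_force"])
p=s["ee_pos"]; robot.move_linear([p[0],p[1],.14],.15)
s=robot.get_state();print(s["time"],s["opening"],s["force"],s["grasp_force"])
for n in("side","top"): cv2.imwrite(f"pics/{n}1.png",robot.grab_frame(n)[:,:,::-1])
im=cv2.imread("pics/side1.png"); cv2.imwrite("pics/side1c.png",cv2.resize(im[100:280,240:420],None,fx=3,fy=3))
E
```

```text
[-0.76562034  0.50851668  0.5226172   1.82949967 -0.31873789  0.88755713
  0.09413859]
[-0.37337992  0.73041213  1.0525985   1.81536266 -0.89662104  1.1966149
  0.83252173] [-0.29633402  0.81915388  0.99703743  1.83180553 -0.98321863  1.14184477
  0.93513885] [-0.41355928  0.79175532  0.96954457  1.86732876 -0.8138569   0.93941257
  0.73530146]
4.1583 [0.55350066 0.17801321 0.02696244] 0.02588156202854417 29.998679459095
5.0583 0.025716418214297175 [ 0.20849335  0.52530388 -1.79183424] 29.998463988304138
```

View pics/side1c.png

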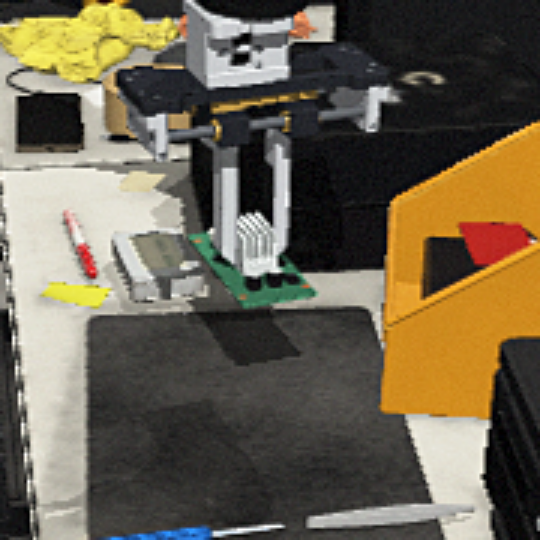

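The board is held level by its heat sink. Next I'll carry it over and insert the low end into the -y jaw.

```bash
python3 - <<'E'
from h import *
def st(t):
    s=robot.get_state(); print(t,round(s["time"],2),s["ee_pos"].round(4),s["force"].round(1),round(s["opening"],4))
t=np.radians(12)
robot.move_ptp(*tip(-.044,.085,t)); st("above")
p,R=tip(-.044,.032,t); print("hit",robot.move_linear(p,.08,threshold=8)); st("down")
cv2.imwrite("pics/top2.png",robot.grab_frame("top")[:,:,::-1])
p,R=tip(-.054,.032,t); print("hit",robot.move_linear(p,.03,threshold=14)); st("in groove")
im=robot.grab_frame("side"); cv2.imwrite("pics/side2.png",cv2.resize(im[250:400,270:430,::-1],None,fx=4,fy=4))
E
```

```text
above 6.48 [ 0.5544 -0.1717  0.1238] [ 0.3  1.  -1.3] 0.0258
hit False
down 7.3 [ 0.554  -0.1736  0.0711] [ 0.4  0.2 -2.2] 0.0258
hit False
in groove 7.83 [ 0.5518 -0.1834  0.0709] [-0.3  0.6 -1.9] 0.026
```

View pics/side2.png

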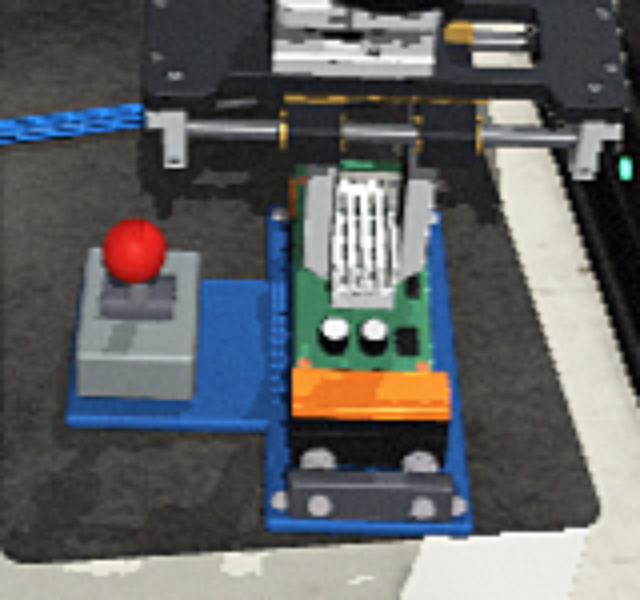

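The low end is under the near orange lip, and the board is centred across the jaw. Next I'll push the jaw out and lower the far end.

```bash
python3 - <<'E'
from h import *
def st(t):
    s=robot.get_state(); print(t,round(s["time"],2),s["ee_pos"].round(4),s["force"].round(1),round(s["opening"],4))
t=np.radians(12)
p,R=tip(-.0665,.032,t); print("hit",robot.move_linear(p,.03,threshold=25)); st("pushed")
im0=robot.grab_frame("side")
for a in (8,4,0):
    p,R=tip(-.0665,.032,np.radians(a)); print(robot.move_linear(p,.03,frame=R,threshold=12)); st(a)
im=robot.grab_frame("side"); cv2.imwrite("pics/side3.png",np.hstack([cv2.resize(i[260:380,320:420,::-1],None,fx=4,fy=4) for i in(im0,im)]))
E
```

```text
hit False
pushed 8.45 [ 0.5496 -0.1939  0.071 ] [2.  9.5 1.5] 0.026
False
8 8.8 [ 0.5504 -0.1903  0.067 ] [2.1 9.8 0.5] 0.0259
False
4 9.1 [ 0.5507 -0.1897  0.0632] [ 3.8  5.3 -2.1] 0.0256
False
0 9.4 [ 0.5513 -0.1868  0.0589] [ 4.5  9.  -1.2] 0.0257
```

View pics/side3.png

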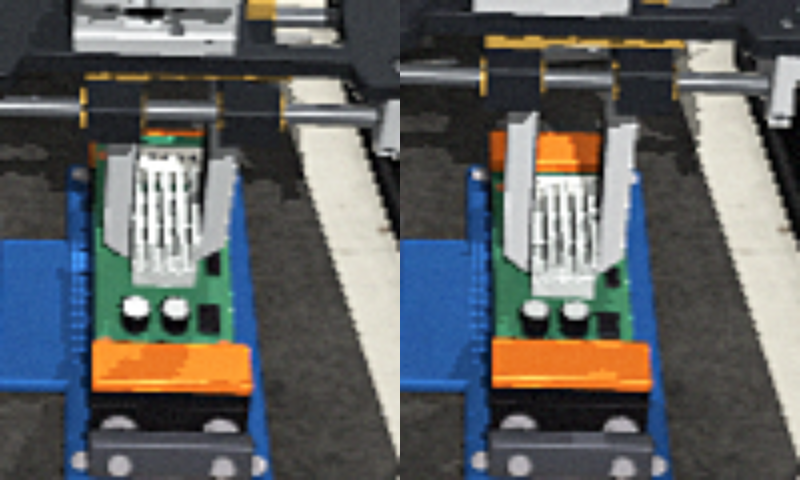

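The far orange lip is now fully visible, with the board below and in front of it. Next I'll let the jaws close by moving back to centre, then release.

```bash
python3 - <<'E'
from h import *
def st(t):
    s=robot.get_state(); print(t,round(s["time"],2),s["ee_pos"].round(4),s["force"].round(1),round(s["opening"],4))
p,R=bpose(0,.032,0); print(robot.move_linear(p,.02,threshold=16)); st("centre")
p,R=bpose(0,.0305,0); print(robot.move_linear(p,.02,threshold=8)); st("low")
robot.gripper_to(.05); st("open")
p,R=bpose(0,.12,0); robot.move_linear(p,.2); st("up")
im=robot.grab_frame("side"); t=robot.grab_frame("top"); cv2.imwrite("pics/top4.png",t[:,:,::-1])
w=robot.grab_frame("wrist"); cv2.imwrite("pics/wrist4.png",w[:,:,::-1])
a=cv2.resize(im[260:380,320:420,::-1],(400,480)); b=cv2.resize(w[:,:,::-1],(400,300)); b=cv2.copyMakeBorder(b,0,180,0,0,0)
cv2.imwrite("pics/s4.png",np.hstack([a,b]))
E
```

```text
True
centre 9.75 [ 0.5515 -0.1853  0.0592] [-0. -2.  4.] 0.0259
False
low 10.0 [ 0.5518 -0.1846  0.0581] [-0.9 -8.2  5.3] 0.0256
open 10.58 [ 0.552  -0.1822  0.0575] [-0.8 -0.7  0.3] 0.0499
up 11.18 [ 0.5519 -0.1819  0.1467] [0.6 0.6 0.2] 0.0503
```

View pics/s4.png

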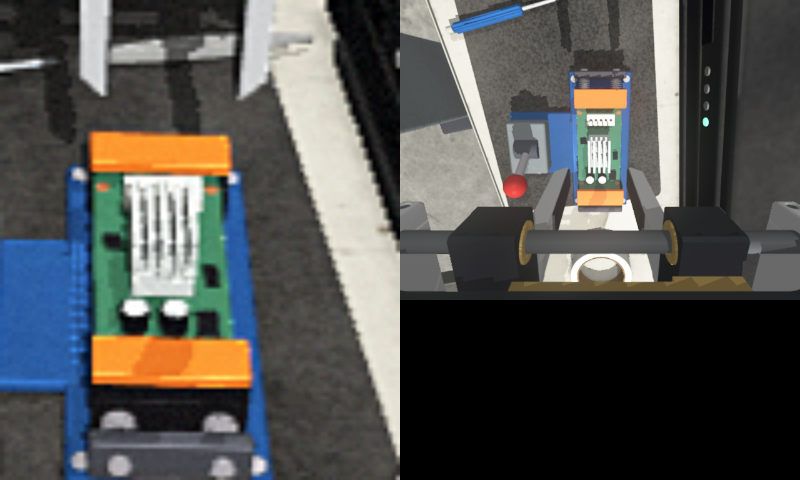

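The board looks seated between both lips. I'll check that with numbers from the wrist and side cameras.

```bash
python3 - <<'E'
from h import *
Rv=Ro.from_euler("z",VY).as_matrix()
for n,roi in(("wrist",(440,120,540,340)),("side",(330,285,400,360))):
    c=robot.camera_info(n); im=robot.grab_frame(n)
    o=[rect(c,b,.044) for b in blobs(im,(5,150,120),(22,255,255),roi)[:2]]
    b=blobs(im,(40,70,40),(100,255,255),roi)[0]; g=rect(c,b,.033)
    L=lambda p:(Rv.T@(np.r_[p,0]-V0))[:2].round(4)
    print(n,[(L(r[0]),np.round(r[1],4)) for r in o],"board",L(g[0]),np.round(g[1],4),round(float(g[2]-np.pi/2-VY),3))
E
```

```text
wrist [] board [0.1334 0.0334] [0.007  0.0122] 0.138
side [(array([ 0.0025, -0.069 ]), array([0.0263, 0.0614], dtype=float32)), (array([0.0029, 0.055 ]), array([0.0391, 0.0629], dtype=float32))] board [0.0015 0.0078] [0.057  0.1021] -0.005
```

```bash
python3 - <<'E'
from h import *
Rv=Ro.from_euler("z",VY).as_matrix(); L=lambda p:(Rv.T@(np.r_[p,0]-V0))[:2].round(4)
c=robot.camera_info("wrist"); im=robot.grab_frame("wrist"); roi=(260,105,380,340)
for b in blobs(im,(5,150,120),(22,255,255),roi)[:2]: r=rect(c,b,.044); print("lip",L(r[0]),np.round(r[1],4))
r=rect(c,blobs(im,(40,70,40),(100,255,255),roi)[0],.033); print("board",L(r[0]),np.round(r[1],4),round(float(r[2]-np.pi/2-VY),3))
def st(t):
    s=robot.get_state(); print(t,round(s["time"],2),(Rv.T@(s["ee_pos"]-V0)).round(4),s["force"].round(1),round(s["opening"],4))
P=lambda x,y,z:V0+Rv@[x,y,z]
robot.gripper_to(0)
robot.move_linear(P(-.095,-.068,.15),.2); robot.move_linear(P(-.095,-.068,.081),.12); st("beside")
print(robot.move_linear(P(-.095,.014,.081),.05,threshold=15)); st("pushed")
robot.pause(.3); s=cv2.imwrite("pics/side5.png",cv2.resize(robot.grab_frame("side")[250:400,270:430,::-1],None,fx=4,fy=4)); st("hold")
E
```

```text
lip [0.0016 0.0625] [0.0214 0.0608]
lip [ 0.0021 -0.0661] [0.0222 0.0593]
board [ 0.0205 -0.0006] [0.0164 0.0901] 0.003
beside 13.81 [-0.0947 -0.0681  0.0814] [ 0.6 -0.3  0. ] 0.0003
True
pushed 15.09 [-0.095  0.002  0.081] [-0.2 -7.9  1.4] 0.0003
hold 15.44 [-0.095   0.0018  0.0809] [-0.7 -6.1  1.9] 0.0006
```

View pics/side5.png

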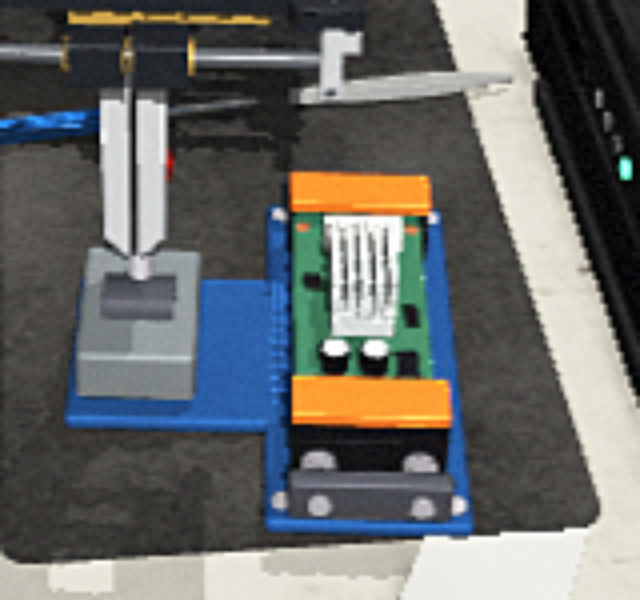

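The lip spacing is 129 mm against an expected 130 mm, so the board is seated. The lever push ended at y≈2 mm, which fits the fingertip meeting the rod at end of travel. Next I'll retreat and check.

```bash
python3 - <<'E'
from h import *
Rv=Ro.from_euler("z",VY).as_matrix()
P=lambda x,y,z:V0+Rv@[x,y,z]
print(robot.move_linear(P(-.095,.006,.081),.03,threshold=15),robot.get_state()["force"])
robot.move_linear(P(-.095,-.03,.081),.15); robot.move_linear(P(-.095,-.06,.20),.2)
c=robot.camera_info("side"); im=robot.grab_frame("side")
q=[b for b in blobs(im,(172,120,80),(180,255,255),(270,250,340,340),20)+blobs(im,(0,150,80),(4,255,255),(270,250,340,340),20)]
for b in q:
    r=cv2.minEnclosingCircle(b); w=ray(c,r[0],.0827); print(r,(Rv.T@(w-V0)).round(4))
cv2.imwrite("pics/side6.png",cv2.resize(im[250:400,270:430,::-1],None,fx=4,fy=4)); print(robot.get_state()["time"])
E
```

```text
True [-1.97495284 -9.52245623  1.60158172]
((305.0, 290.5), 7.632268905639648) [-0.0928  0.0283  0.0827]
16.8333
```

View pics/side6.png

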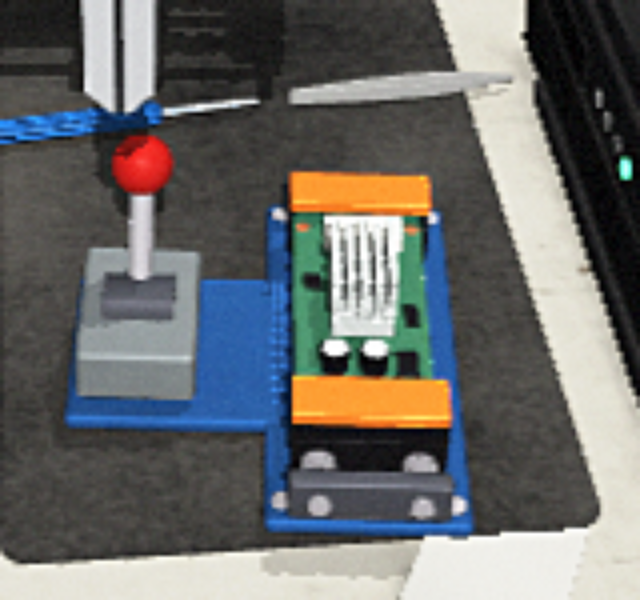

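The knob is at y=+28 mm against 28.8 mm expected when locked. The board is seated, and the driver and tweezers are where they were.

```bash
python3 -c "
from rig import robot
print(robot.sign_off())"
```

```text
the job is handed in; nothing more can be done
None
```

I put the board in the vice heat sink up and swung the lock lever to its end stop, then handed the job in at about 17 s. The camera checks showed the board seated and the lever locked, but the hand-in returned no verdict.

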